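# Start the kiln behind its push-latch cover

## Task

Start the annealing kiln: press the orange push-latch cover of the grey controller once so that it pops open, push the green start button inside fully in and let it go, then push the cover down again until it latches shut, flush with the box. Never press the red stop button. Work only by pressing and pushing with the fingertips: pick nothing up, and leave the jars, mug and tools standing where they are.

Things in the scene. Friction and masses are not known exactly. Their poses are not given: they have to be found in the camera images.
- console: grey kiln controller box fixed on the table, 200 (own x) by 220 (y) by 80 mm tall; origin at the centre of its underside, z up, own -x is its front, roughly towards the robot. Most of its top is the orange cover: 130 (x) by 170 (y) by 6 mm, its top flush with the box top at 80 mm, hinged along its far (+x) edge, free edge to the front
- well (a point): centre of the floor of the well under the cover, 42 mm above the table; the well is 136 (x) by 174 mm (y). In it stand the two buttons, 48 mm either side of the middle line and 102 mm from the hinge; which is on which side varies. Between them a fixed black latch housing, 28 (x) by 44 mm (y), top 65 mm above the table, centred 115 mm from the hinge. Axes as the box
- cover (a joint): angle of the cover, rad: 0 latched shut and flush, 1.3 open at its end stop (15 degrees short of upright), -0.070 pressed in to its lower stop. Push-push latch: press from 0 to the stop (8 mm at the mark, 4 N), let go, and a damped spring swings it open in 1.5 s. To shut, swing it down to the stop (under 8 N) and let go: it rises to 0 and stays. The next press opens it again
- cover_press (a point): centre of the white ring mark on the cover's outer face, on its middle line, 110 mm from the hinge axis, 20 mm from the free edge; moves with the cover; z is the cover's outward normal, x points to the hinge. Beneath, a steel striker hangs 28 mm below the cover's middle plane, 115 mm from the hinge
- cover_hinge (a point): middle of the cover's hinge axis, which runs along the box's y: 77 mm above the table, 63 mm along the box's +x from its centre. The cover's middle plane passes through it (faces 3 mm either side). When open, the outer face looks away from the robot and up
- start_button (a joint): travel of the green button, m: 0 out, 0.006 fully in; springs back, 5 N for fully in
- start_button_top (a point): centre of the top of the green start button, 26 mm across, 64 mm above the table when out (16 mm below the box top); pressed straight down
- stop_button (a joint): travel of the red stop button, m: 0 out, 0.006 fully in
- stop_button_top (a point): centre of the top of the red stop button, same size and height as the green one
- jar_amber: lidded amber glass jar, 60 mm across, 85 mm tall; loose bystander, origin at the centre of its underside
- jar_green: lidded green glass jar, 60 mm across, 85 mm tall; loose bystander, origin at the centre of its underside
- jacks: steel glassblower's jacks (large tweezers) lying flat, 235 mm long along own x, 56 mm wide, 12 mm thick; loose bystander, origin at the middle of its length, on the table
- wood_block: dark wooden shaping cup, 80 mm across, 50 mm tall, with a round handle along own -x to 180 mm from the origin; loose bystander, origin at the centre of the cup's underside
- paperweight: amber glass paperweight, 72 mm across, 60 mm tall; loose bystander, origin at the centre of its underside
- mug: blue ceramic mug, 76 mm across, 90 mm tall, handle at own +y; loose bystander, origin at the centre of its underside

How it is judged:
By the outcome, as a careful person would: the job done as asked, in the order asked, and still so for the second after the job is handed in, with the robot touching nothing.
It also fails if it takes over 51 s, if anything falls off the work surface, if the arm or the gripper's body presses on something with over 40 N, if the wrist force passes 120 N, or if a joint passes its speed limit or range.

## Robot

A 6-joint arm with a two-finger parallel gripper is mounted at the origin on the work surface. World frame = base frame: x ahead of the robot, y to its left, z up, the work surface at z = 0. Lengths are in m, angles in rad, forces in N, time in s.
With the tool pointing down it reaches from about 0.275 to 0.75 m from the base axis. Payload 10.2 kg.
Tool frame: the origin (TCP) lies midway between the tips of the shut fingers; the grasp point (between the pads) lies 19 mm behind it; z points along the fingers, y is the direction in which the jaws open and shut (so a half turn about z gives the same grasp; the last joint's range is limited). The gripper opens to 88 mm and grips with 3 to 60 N. Pads are 18 mm wide; open, the fingers measure 123 mm over their backs; the gripper's body (75 mm by 187 mm) begins 45 mm behind the grasp point.
Start: joints at [-1.35, 0.313, 1.498, -0, 1.331, -0.223], TCP at [0.225, -0.474, 0.239] pointing down, gripper open.
Joint ranges: [-2.94, 2.94], [-0.97, 2.17], [0.19, 2.56], [-1.23, 4.37], [0.02, 3.11], [-2.88, 2.88]. Speed limits (rad/s): [2.39, 2.39, 3.01, 3.14, 3.14, 3.14].

## Interface

Orientations are given as a rotation vector (axis times angle).
In Python, from plant import status, imaging, robot gives the robot as it stands.
- The arm moves only by the tool play_rows, never from a script. Its argument "motion" is text: rows parted by semicolons, each of 5 numbers parted by spaces: the closure in counts, from 0 (fully open) to 255 (shut), then the shift along the tool's x, y, z in m, then the turn about the tool's z in degrees. A call has 1 to 10 rows; each row is the pose to reach, as a shift and turn from the pose measured when the call began, along the tool's axes at that moment; what a row does not reach only later rows make up. A row lasts 1/10 s, in which the tool goes at most 50 mm and 8.59 degrees, less where a joint would pass 70% of its speed; a pose out of reach is approached as far as the arm can. A call with a gripper value outside its range is refused whole. The fingers move at their own pace and stop on an object; the grip force is fixed at half the most. Time passes only in rows, so rows that repeat a pose let the fingers close. It gives the time, the measured TCP pose, the force and the opening at its end, in the units of the state.
- status.state(): the state, without advancing time (a new reading comes with each control period).
- imaging.grab_frame(name): name is "side" or "top" or "wrist"; returns a dict with "img" (480x640x3 uint8, blue, green, red), "z_map" (480x640 float32, m along the optical axis (not along the pixel's ray), 0 where there is no reading), "fovy" (degrees; the focal length in pixels is half the picture's height over the tangent of half this angle, whatever the lens; pixels are square), "cx", "cy" (the principal point, pixels), "T" (4x4, takes a point from camera to world coordinates). Camera axes: x right, y down, z forward; pixel columns grow to the right and rows downward; lengths in m; the calibration is good to about 2 mm. A picture is of the moment at which its call begins.
- robot.close_job(): hands the job in, once; it reports no verdict.
The state is a dict: "clock": time; "qpos": joint angles; "joint_vel": joint speeds; "joint_efforts": joint torques, N m; "tool_pos": TCP position; "orientation": TCP orientation; "contact_force": force on the tool from outside, world axes, zero at the start; "ft_torque": the same for the moment, N m; "width": finger opening in m.
Only numpy, scipy, OpenCV 4.12 (cv2) and the standard library are available. Lean on these libraries where they do the work, as an engineer would, in place of code of your own. Each camera call takes 0.05 s, during which the arm holds its last target.

## Working session

There is one attempt and no reset: what is moved stays moved. The work goes in short steps, Python scripts to look and compute and a tool call to move; the robot and the scene stay as the last step left them, time stands still between calls to the robot, and variables do not carry over. Pictures are saved under pics/ and viewed, and the job is handed in when it is done.

Besides the shell and the picture viewer there is one more tool, called after "Call:" by a JSON object that holds its "op" and its "data", one argument or row to a line. play_rows: Moves the arm, as the interface text tells. Its arguments: {"type":"object","properties":{"motion":{"type":"string"}},"required":["motion"]}

```bash
ls; mkdir -p pics
cat > h.py <<'E'
import numpy as np, cv2
from plant import status, imaging, robot
def grab(n,save):
    f=imaging.grab_frame(n); cv2.imwrite(f'pics/{save}.png',f['img']); np.savez(f'pics/{save}.npz',**{k:f[k] for k in ('img','z_map','fovy','cx','cy','T')}); return f
def foc(f): return 240/np.tan(np.radians(f['fovy'])/2)
def ray(f,u,v):
    d=np.array([(u-f['cx'])/foc(f),(v-f['cy'])/foc(f),1.]); T=f['T']; return T[:3,3],T[:3,:3]@d
def onz(f,u,v,z):
    o,d=ray(f,u,v); return o+d*(z-o[2])/d[2]
def cloud(f):
    v,u=np.mgrid[:480,:640]; z=f['z_map']; F=foc(f)
    p=np.stack([(u-f['cx'])/F*z,(v-f['cy'])/F*z,z],-1); return p@f['T'][:3,:3].T+f['T'][:3,3]
E
python3 - <<'E'
from h import *
for n in ('side','top','wrist'):
    f=grab(n,n+'0'); print(n,f['fovy'],f['T'].round(3).tolist())
s=status.state(); print(s)
E
```

```text
pics
side 49.55081113716012 [[-0.861, -0.366, 0.352, -0.009], [-0.508, 0.615, -0.603, 0.904], [0.004, -0.698, -0.716, 1.143], [0.0, 0.0, 0.0, 1.0]]
top 56.19457681475044 [[0.025, -0.997, 0.077, 0.409], [-1.0, -0.026, -0.013, 0.008], [0.015, -0.077, -0.997, 1.334], [0.0, 0.0, 0.0, 1.0]]
wrist 65.05820548320017 [[0.428, -0.863, -0.269, 0.293], [-0.904, -0.409, -0.126, -0.44], [-0.001, 0.297, -0.955, 0.385], [0.0, 0.0, 0.0, 1.0]]
{'clock': 0.15, 'qpos': array([-1.35041252e+00,  3.13288473e-01,  1.49817996e+00,  9.91753842e-06,
        1.33098237e+00, -2.23361999e-01]), 'joint_vel': array([ 0.00194982, -0.00190376, -0.00289342, -0.00140999, -0.00110376,
       -0.00068199]), 'joint_efforts': array([ 1.86800928e-03, -4.02302098e+01, -2.52316099e+01,  6.94564870e-02,
        3.43848998e-02, -7.94782454e-05]), 'tool_pos': array([ 0.22537078, -0.47399596,  0.23834052]), 'orientation': array([-3.06374656e+00, -6.91137000e-01, -1.71335980e-05]), 'contact_force': array([ 0.20653242, -0.36446032, -0.36783527]), 'ft_torque': array([ 0.00322943,  0.02782313, -0.0335008 ]), 'width': 0.08806354068259578}
```

View pics/top0.png

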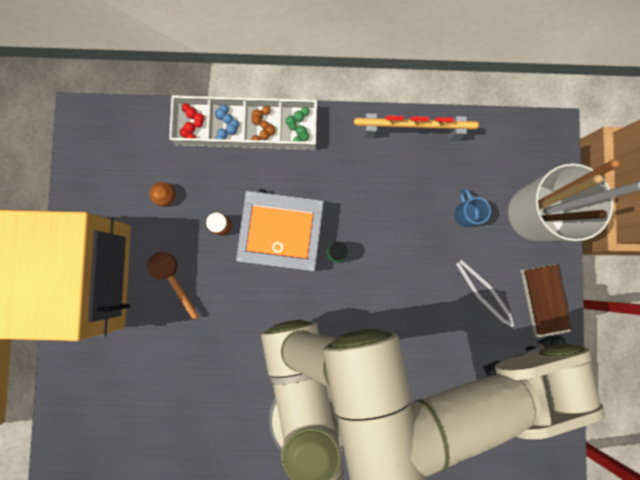

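View pics/side0.png

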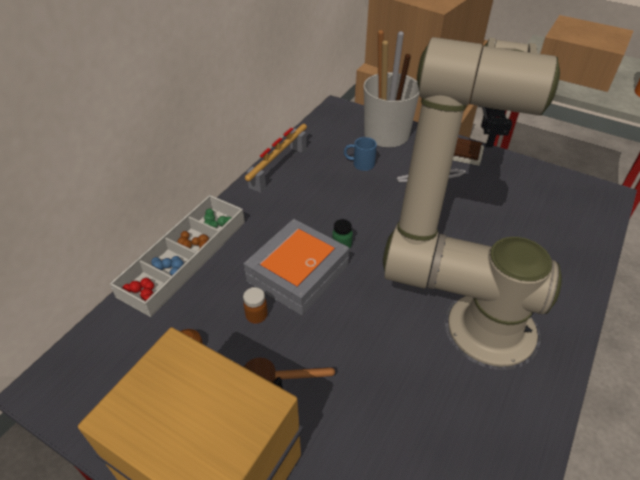

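The top view shows the console at about (281,231) px with its ring at (278,247). The amber jar is at (217,223) and the green jar at (338,251), close to the console's two sides. Next I measure these positions.

Run:
```python
import numpy as np,cv2
from h import onz,cloud,foc
def load(n):
    return dict(np.load(f'pics/{n}.npz'))
for n in ('top0','side0'):
    f=load(n); img=f['img']; hsv=cv2.cvtColor(img,cv2.COLOR_BGR2HSV)
    m=cv2.inRange(hsv,(5,150,150),(20,255,255)); 
    nn,l,st,c=cv2.connectedComponentsWithStats(m)
    best=[i for i in range(1,nn) if st[i,4]>500]; print(n,[(st[i].tolist()) for i in best])
    p=(278,247) if n=='top0' else (311,262)
    i=l[p[1]-8:p[1]+9:2,p[0]-12:p[0]+13:2]; i=np.bincount(i[i>0]).argmax()
    mm=(l==i).astype(np.uint8)
    cs,_=cv2.findContours(mm,cv2.RETR_CCOMP,cv2.CHAIN_APPROX_NONE)
    cs=sorted(cs,key=cv2.contourArea,reverse=True)
    r=cv2.minAreaRect(cs[0]); ap=cv2.approxPolyDP(cs[0],6,True)[:,0]
    P=[onz(f,*q,.08) for q in ap]; print('corners');[print(q,x.round(4)) for q,x in zip(ap,P)]
    P=np.array(P)
    if len(P)==4: print('sides',np.linalg.norm(P-np.roll(P,-1,0),axis=1).round(4),'ctr',P.mean(0).round(4))
    # ring: white pixels within hull
    hull=np.zeros_like(mm); cv2.drawContours(hull,cs[:1],-1,1,-1); hull=cv2.erode(hull,np.ones((3,3)))
    w=(hull>0)&(hsv[...,1]<130); v,u=np.nonzero(w); print('ring',len(u),u.mean(),v.mean(),onz(f,u.mean(),v.mean(),.08).round(4))
    C=cloud(f); print('depth z on cover',np.median(C[...,2][mm>0]))
    if n=='top0':
        # box top: points with z 0.07..0.09 near
        b=(np.abs(C[...,2]-.08)<.008)&(np.hypot(C[...,0]-P.mean(0)[0],C[...,1]-P.mean(0)[1])<.17)
        k,l2,s2,_=cv2.connectedComponentsWithStats(b.astype(np.uint8)); j=1+s2[1:,4].argmax()
        pts=C[l2==j][:,:2].astype(np.float32); print('box rect',cv2.minAreaRect(pts))
        for name,(u,v) in dict(amber=(217,223),green=(338,251)).items():
            z=C[v,u]; print(name,z)
```

```text
top0 [[355, 118, 123, 11, 507], [247, 207, 66, 51, 2598]]
corners
[252 208] [0.5984 0.1815 0.08  ]
[247 250] [0.48   0.1911 0.08  ]
[306 257] [0.4647 0.0263 0.08  ]
[312 214] [0.5859 0.0127 0.08  ]
sides [0.1188 0.1656 0.122  0.1693] ctr [0.5322 0.1029 0.08  ]
ring 85 277.4235294117647 246.9764705882353 [0.4906 0.1067 0.08  ]
depth z on cover 0.08082961856585913
box rect ((0.5377816557884216, 0.10390634834766388), (0.22102856636047363, 0.20098251104354858), 84.18367767333984)
amber [0.55228699 0.27550639 0.0897236 ]
green [ 0.4833741  -0.06236212  0.08559066]
side0 [[261, 230, 73, 56, 2046], [79, 329, 217, 151, 20118]]
corners
[301 230] [0.5776 0.0127 0.08  ]
[261 264] [0.6015 0.1792 0.08  ]
[296 285] [0.4806 0.1923 0.08  ]
[333 248] [0.4628 0.0274 0.08  ]
sides [0.1681 0.1217 0.1659 0.1157] ctr [0.5306 0.1029 0.08  ]
ring 25 311.04 262.16 [0.4882 0.104  0.08  ]
depth z on cover 0.07996780321561525
```

```bash
cat >> h.py <<'E'
from scipy.spatial.transform import Rotation as Ro
C0=np.array([.537,.1035]); YAW=np.radians(-5.6)
EX=np.array([np.cos(YAW),np.sin(YAW)]); EY=np.array([-EX[1],EX[0]])
def w(lx,ly,z): return np.r_[C0+EX*lx+EY*ly,z]
def plan(*tg,yaw=180-5.6):
    s=status.state(); R=Ro.from_rotvec(s['orientation']); M=R.as_matrix()
    y=np.degrees(np.arctan2(M[1,0],M[0,0])); d=-((yaw-y+180)%360-180)
    p=s['tool_pos']; l=p[:2]-C0
    print('t',s['clock'],'tcp',p.round(4),'local',(l@EX).round(4),(l@EY).round(4),'yaw',y.round(2),'turn',d.round(2),'tilt',(np.degrees(np.arccos(-M[2,2]))).round(2),'F',s['contact_force'].round(2),'q',s['qpos'].round(2))
    for t in tg: print(np.round(t,4),'->',(M.T@(np.array(t)-p)).round(4))
E
python3 - <<'E'
from h import *
plan(w(-.047,0,.16),w(-.047,0,.2))
E
```

```text
t 0.15 tcp [ 0.2254 -0.474   0.2383] local -0.2538 -0.6051 yaw 25.42 turn -148.98 tilt 0.05 F [ 0.21 -0.36 -0.37] q [-1.35  0.31  1.5   0.    1.33 -0.22]
[0.4902 0.1081 0.16  ] -> [ 0.4891 -0.4119  0.0788]
[0.4902 0.1081 0.2   ] -> [ 0.4891 -0.412   0.0388]
```

Call:
{"op": "play_rows", "data": {
  "motion": "255 0.489 -0.412 0.04 -149;255 0.489 -0.412 0.04 -149;255 0.489 -0.412 0.04 -149;255 0.489 -0.412 0.04 -149;255 0.489 -0.412 0.04 -149;255 0.489 -0.412 0.04 -149;255 0.489 -0.412 0.04 -149;255 0.489 -0.412 0.04 -149;255 0.489 -0.412 0.04 -149;255 0.489 -0.412 0.04 -149"
}}

```text
clock: 1.15
tool_pos: [0.4323, -0.0177, 0.2075]
orientation: [1.763, 2.6, 0.001]
contact_force: [1.0, -0.9, 0.1]
width: 0.0101
```

Run:
```python
from h import *
plan(w(-.047,0,.12),w(-.047,0,.2))
```

```text
t 1.15 tcp [ 0.4323 -0.0177  0.2075] local -0.0924 -0.1309 yaw 111.73 turn -62.67 tilt 0.04 F [ 0.98 -0.86  0.11] q [-0.31  0.14  1.8   0.    1.2  -0.69]
[0.4902 0.1081 0.12  ] -> [0.0954 0.1003 0.0876]
[0.4902 0.1081 0.2   ] -> [0.0955 0.1004 0.0076]
```

Call:
{"op": "play_rows", "data": {
  "motion": "255 0.0955 0.1003 0.04 -62.7;255 0.0955 0.1003 0.04 -62.7;255 0.0955 0.1003 0.087 -62.7;255 0.0955 0.1003 0.087 -62.7;255 0.0955 0.1003 0.087 -62.7;255 0.0955 0.1003 0.087 -62.7;255 0.0955 0.1003 0.087 -62.7;255 0.0955 0.1003 0.087 -62.7;255 0.0955 0.1003 0.087 -62.7"
}}

```text
clock: 2.05
tool_pos: [0.49, 0.1082, 0.1204]
orientation: [0.152, 3.138, 0.001]
contact_force: [-0.1, -0.1, -0.9]
width: 0.0002
```

Run:
```python
from h import *
grab('wrist','wrist1');grab('side','side1')
plan(w(-.047,0,.085),w(-.047,0,.072))
```

```text
t 2.15 tcp [0.4901 0.1081 0.1205] local -0.0471 0.0 yaw 174.33 turn -0.07 tilt 0.03 F [0.63 0.06 0.55] q [-0.02  0.39  1.72  0.    1.03 -1.49]
[0.4902 0.1081 0.085 ] -> [-0.0001 -0.      0.0355]
[0.4902 0.1081 0.072 ] -> [-0.0001 -0.0001  0.0485]
```

View pics/wrist1.png

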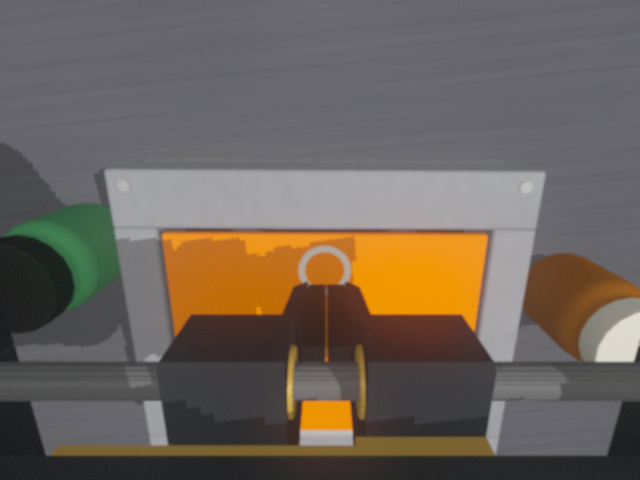

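View pics/side1.png

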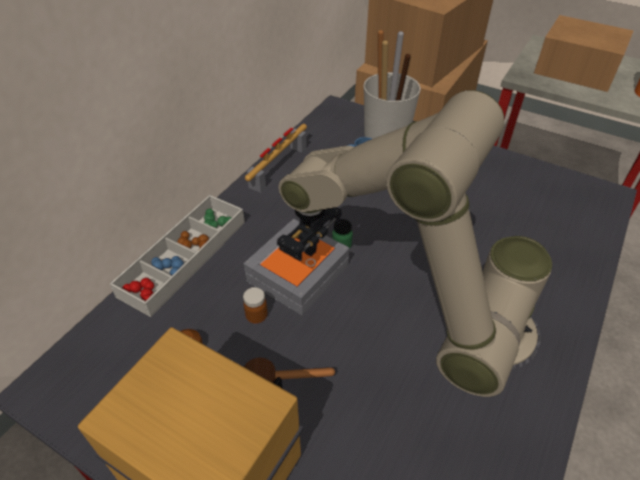

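The wrist view shows the ring centred near (325,268) px, on the finger seam line, so the tool is aligned laterally. I go down in steps now.

Run:
```python
import numpy as np
from h import onz,C0,EX,EY
f=dict(np.load('pics/wrist1.npz'))
p=onz(f,325,268,.08); print('ring',p,(p[:2]-C0)@EX,(p[:2]-C0)@EY)
for q in [(106,170),(545,172),(162,233),(488,235)]:
    p=onz(f,*q,.08); print(q,p.round(4),((p[:2]-C0)@EX).round(4),((p[:2]-C0)@EY).round(4))
```

```text
ring [0.48887854 0.10803364 0.08      ] -0.0483341998180431 -0.00018382439163701017
(106, 170) [0.4263 0.0056 0.08  ] -0.1006 -0.1082
(545, 172) [0.4486 0.2214 0.08  ] -0.0994 0.1087
(162, 233) [0.461  0.0257 0.08  ] -0.068 -0.0848
(488, 235) [0.4788 0.1943 0.08  ] -0.0668 0.0847
```

Call:
{"op": "play_rows", "data": {
  "motion": "255 0 0 0.03 0;255 0 0 0.036 0;255 0 0 0.038 0;255 0 0 0.04 0;255 0 0 0.042 0;255 0 0 0.044 0;255 0 0 0.0455 0;255 0 0 0.047 0"
}}

```text
clock: 2.95
tool_pos: [0.4905, 0.1081, 0.0738]
orientation: [0.155, 3.136, 0.001]
contact_force: [-0.5, -1.1, 2.1]
width: 0.0006
```

Call:
{"op": "play_rows", "data": {
  "motion": "255 0 0 0.001 0;255 0 0 0.002 0;255 0 0 0.002 0"
}}

```text
clock: 3.25
tool_pos: [0.4906, 0.1082, 0.0729]
orientation: [0.155, 3.136, 0.001]
contact_force: [-4.7, 1.0, 14.1]
width: 0.0005
```

That is 14 N, so the cover is on its stop. I release it, moving up and back.

Call:
{"op": "play_rows", "data": {
  "motion": "255 0.01 0 -0.05 0;255 0.05 0 -0.1 0;255 0.09 0 -0.14 0;255 0.1 0 -0.18 0;255 0.1 0 -0.18 0;255 0.1 0 -0.18 0;255 0.1 0 -0.18 0;255 0.1 0 -0.18 0;255 0.1 0 -0.18 0;255 0.1 0 -0.18 0"
}}

```text
clock: 4.25
tool_pos: [0.3908, 0.1179, 0.2518]
orientation: [0.155, 3.138, 0.001]
contact_force: [0.7, -0.5, 0.8]
width: 0.0002
```

Call:
{"op": "play_rows", "data": {
  "motion": "255 0 0 0 0;255 0 0 0 0;255 0 0 0 0;255 0 0 0 0;255 0 0 0 0;255 0 0 0 0"
}}

```text
clock: 4.85
tool_pos: [0.3908, 0.1179, 0.2519]
orientation: [0.155, 3.137, 0.001]
contact_force: [0.7, 0.9, -0.8]
width: 0.0002
```

Run:
```python
from h import *
grab('wrist','wrist2');grab('side','side2');grab('top','top2')
plan()
```

```text
t 5.0 tcp [0.3908 0.1179 0.2519] local -0.1469 0.0001 yaw 174.33 turn -0.07 tilt 0.03 F [-0.6   0.52 -1.04] q [ 0.    0.04  1.79  0.    1.31 -1.47]
```

View pics/wrist2.png

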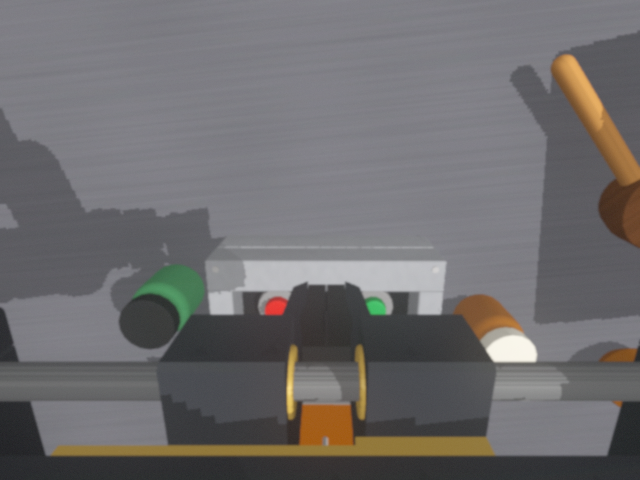

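View pics/side2.png

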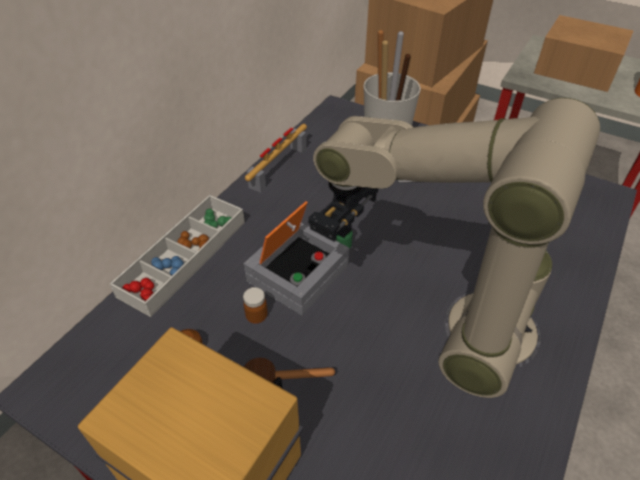

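View pics/top2.png

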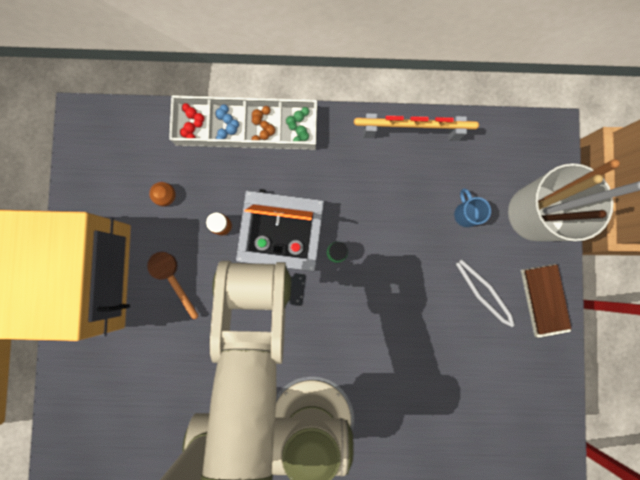

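The cover is open. Green is on the +y side, at top view (262,243), and red is at (295,247). I check green's position, then press it.

Run:
```python
from h import *
for n in ('top2','side2'):
    f=dict(np.load(f'pics/{n}.npz')); hsv=cv2.cvtColor(f['img'],cv2.COLOR_BGR2HSV)
    for nm,m in dict(green=cv2.inRange(hsv,(50,130,90),(80,255,255)),red=cv2.inRange(hsv,(0,170,120),(4,255,255))|cv2.inRange(hsv,(174,170,120),(180,255,255))).items():
        k,l,st,c=cv2.connectedComponentsWithStats(m)
        for i in range(1,k):
            p=onz(f,*c[i],.064); q=p[:2]-C0
            if np.hypot(*q)<.12 and st[i,4]>15: print(n,nm,st[i,4],c[i].round(1),p.round(4),'local',(q@EX).round(4),(q@EY).round(4))
plan(w(-.043,.048,.2),w(-.043,.048,.1),w(-.043,.048,.066),w(-.043,.048,.058))
```

```text
top2 green 45 [261.7 242.5] [0.5032 0.1527 0.064 ] local -0.0384 0.0456
top2 red 46 [295.4 246.9] [0.4932 0.0573 0.064 ] local -0.0391 -0.0502
side2 green 46 [297.3 276.7] [0.5004 0.1556 0.064 ] local -0.0415 0.0483
side2 red 47 [318.5 255.7] [0.4903 0.0608 0.064 ] local -0.0423 -0.0471
t 5.0 tcp [0.3908 0.1179 0.2519] local -0.1469 0.0001 yaw 174.33 turn -0.07 tilt 0.03 F [-0.6   0.52 -1.04] q [ 0.    0.04  1.79  0.    1.31 -1.47]
[0.4989 0.1555 0.2   ] -> [-0.1038  0.048   0.0519]
[0.4989 0.1555 0.1   ] -> [-0.1038  0.048   0.1519]
[0.4989 0.1555 0.066 ] -> [-0.1038  0.048   0.1859]
[0.4989 0.1555 0.058 ] -> [-0.1038  0.048   0.1939]
```

Call:
{"op": "play_rows", "data": {
  "motion": "255 -0.05 0.048 0.05 0;255 -0.08 0.048 0.08 0;255 -0.104 0.048 0.11 0;255 -0.104 0.048 0.14 0;255 -0.104 0.048 0.165 0;255 -0.104 0.048 0.175 0;255 -0.104 0.048 0.18 0;255 -0.104 0.048 0.184 0;255 -0.104 0.048 0.184 0"
}}

```text
clock: 5.9
tool_pos: [0.4995, 0.1555, 0.0687]
orientation: [0.155, 3.136, 0.001]
contact_force: [-0.1, 0.3, 0.3]
width: 0.0003
```

Run:
```python
from h import *
grab('side','side3')
plan(w(-.043,.048,.058))
```

```text
t 5.95 tcp [0.4996 0.1555 0.0689] local -0.0423 0.0481 yaw 174.33 turn -0.07 tilt 0.12 F [-0.5  -0.62 -0.96] q [ 0.08  0.51  1.7   0.    0.93 -1.39]
[0.4989 0.1555 0.058 ] -> [ 0.0007 -0.0001  0.0109]
```

View pics/side3.png

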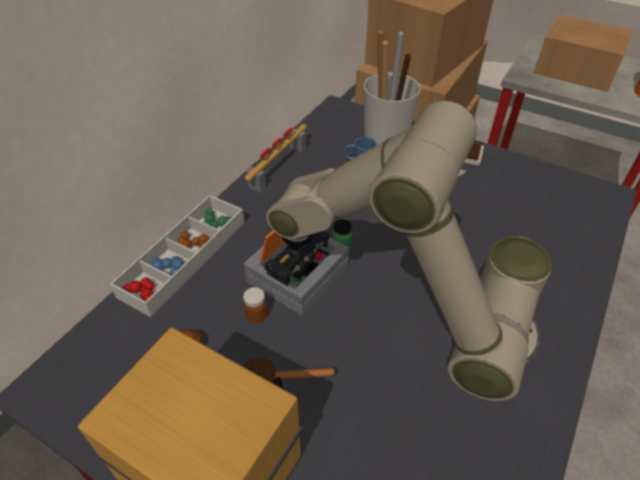

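No contact so far, and the fingers sit over green. I press now.

Call:
{"op": "play_rows", "data": {
  "motion": "255 0 0 0.004 0;255 0 0 0.006 0;255 0 0 0.008 0;255 0 0 0.0095 0;255 0 0 0.011 0;255 0 0 0.011 0"
}}

```text
clock: 6.55
tool_pos: [0.5, 0.1556, 0.0584]
orientation: [0.155, 3.135, 0.001]
contact_force: [-0.5, 0.5, 6.2]
width: 0.0006
```

Call:
{"op": "play_rows", "data": {
  "motion": "255 0 0 0.001 0;255 0 0 0.002 0;255 0 0 0.002 0;255 0 0 0.002 0"
}}

```text
clock: 6.95
tool_pos: [0.5001, 0.1556, 0.0581]
orientation: [0.155, 3.134, 0.001]
contact_force: [-6.9, -1.1, 22.4]
width: 0.0003
```

That is 22 N on the hard stop at z≈0.058, so the button is fully in. I release and retreat up and back.

Call:
{"op": "play_rows", "data": {
  "motion": "255 0 0 -0.03 0;255 0.03 0 -0.07 0;255 0.06 -0.02 -0.12 0;255 0.06 -0.048 -0.17 0;255 0.06 -0.048 -0.2 0;255 0.06 -0.048 -0.205 0;255 0.06 -0.048 -0.205 0"
}}

```text
clock: 7.65
tool_pos: [0.435, 0.1136, 0.2632]
orientation: [0.155, 3.133, 0.001]
contact_force: [-0.3, 0.2, -0.1]
width: 0.0005
```

Run:
```python
from h import *
f=grab('side','side4'); cv2.imwrite('pics/side4c.png',cv2.resize(f['img'][190:320,220:380],None,fx=4,fy=4,interpolation=cv2.INTER_CUBIC))
plan(w(.075,0,.255),w(.075,0,.185))
```

```text
t 7.7 tcp [0.4346 0.1137 0.2619] local -0.1029 0.0002 yaw 174.35 turn -0.05 tilt 0.14 F [ 0.66 -0.01 -0.55] q [-0.01  0.12  1.67  0.    1.34 -1.48]
[0.6116 0.0962 0.255 ] -> [-0.1779 -0.      0.0073]
[0.6116 0.0962 0.185 ] -> [-1.777e-01 -1.000e-04  7.730e-02]
```

View pics/side4c.png

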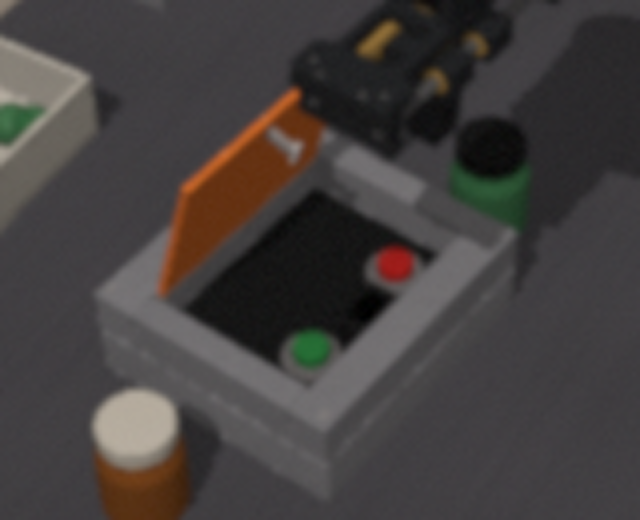

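Call:
{"op": "play_rows", "data": {
  "motion": "255 -0.05 0 0 0;255 -0.1 0 0 0;255 -0.15 0 0 0;255 -0.178 0 0 0;255 -0.178 0 0 0;255 -0.178 0 0.03 0;255 -0.178 0 0.06 0;255 -0.178 0 0.077 0;255 -0.178 0 0.077 0"
}}

```text
clock: 8.6
tool_pos: [0.6097, 0.0968, 0.1814]
orientation: [-0.154, -3.132, -0.001]
contact_force: [-0.3, -0.4, 0.3]
width: 0.0008
```

Run:
```python
from h import *
f=grab('side','side5'); cv2.imwrite('pics/side5c.png',cv2.resize(f['img'][150:320,200:400],None,fx=4,fy=3.5,interpolation=cv2.INTER_CUBIC)[:600])
r=.117
tg=[]
for th in (1.3,1.2,1.05,.9,.75,.6,.45,.3,.15,.05,-.03):
    tg.append(w(.063-r*np.cos(th)+.003*np.sin(th)+.009,0,.077+r*np.sin(th)+.003*np.cos(th)))
plan(*tg)
```

```text
t 8.65 tcp [0.6107 0.0967 0.1836] local 0.074 0.0004 yaw 174.38 turn -0.02 tilt 0.1 F [0.57 0.05 0.22] q [-0.03  0.56  1.27  0.    1.31 -1.51]
[0.5804 0.0992 0.1905] -> [ 0.0304 -0.0004 -0.0068]
[0.5692 0.1003 0.1871] -> [ 0.0416 -0.0004 -0.0034]
[0.5533 0.1019 0.18  ] -> [ 0.0576 -0.0004  0.0038]
[0.5386 0.1033 0.1705] -> [ 0.0723 -0.0004  0.0132]
[0.5255 0.1046 0.1589] -> [ 0.0855 -0.0004  0.0248]
[0.5142 0.1057 0.1455] -> [ 0.0968 -0.0004  0.0383]
[0.5051 0.1066 0.1306] -> [ 0.1059 -0.0005  0.0532]
[0.4983 0.1073 0.1144] -> [ 0.1128 -0.0005  0.0694]
[0.494  0.1077 0.0975] -> [ 0.1171 -0.0005  0.0864]
[0.4925 0.1079 0.0858] -> [ 0.1185 -0.0005  0.098 ]
[0.4922 0.1079 0.0765] -> [ 0.1188 -0.0005  0.1074]
```

View pics/side5c.png

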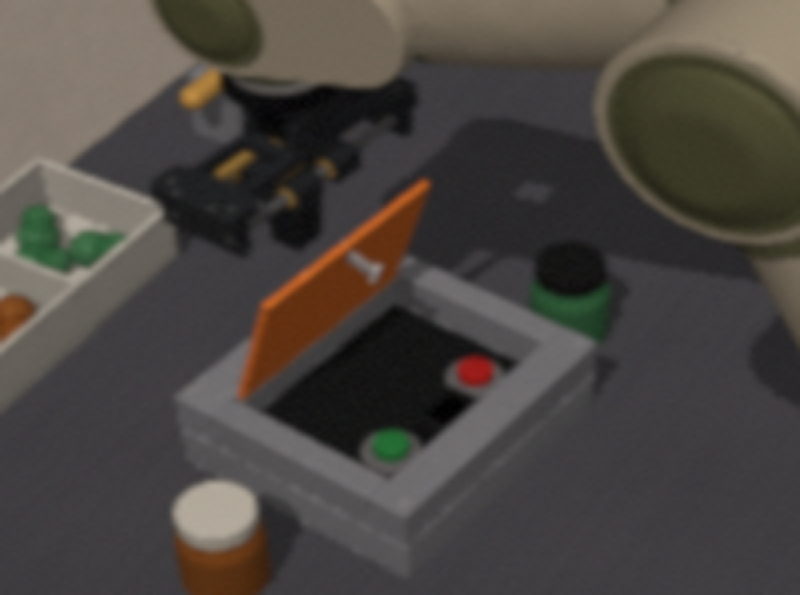

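The fingers are behind the open cover. I swing it down along the arc.

Call:
{"op": "play_rows", "data": {
  "motion": "255 0.02 0 -0.002 0;255 0.031 0 -0.004 0;255 0.037 0 -0.004 0;255 0.042 0 -0.003 0;255 0.05 0 0 0;255 0.058 0 0.004 0;255 0.065 0 0.008 0;255 0.072 0 0.013 0;255 0.079 0 0.019 0;255 0.0855 0 0.025 0"
}}

```text
clock: 9.65
tool_pos: [0.5251, 0.1052, 0.1583]
orientation: [-0.154, -3.136, -0.001]
contact_force: [1.3, 1.6, 0.6]
width: 0.0006
```

Run:
```python
from h import *
f=grab('side','side6'); cv2.imwrite('pics/side6c.png',cv2.resize(f['img'][150:320,200:400],None,fx=4,fy=3.5,interpolation=cv2.INTER_CUBIC)[:600])
r=.117
tg=[]
for th in (.6,.45,.3,.15,.05,-.03):
    tg.append(w(.063-r*np.cos(th)+.003*np.sin(th)+.009,0,.077+r*np.sin(th)+.003*np.cos(th)))
plan(*tg)
```

```text
t 9.7 tcp [0.5239 0.1053 0.1573] local -0.0133 0.0005 yaw 174.39 turn -0.01 tilt 0.22 F [ 0.88  0.79 -0.14] q [-0.02  0.41  1.58  0.    1.15 -1.49]
[0.5142 0.1057 0.1455] -> [ 0.0096 -0.0005  0.0118]
[0.5051 0.1066 0.1306] -> [ 0.0187 -0.0005  0.0268]
[0.4983 0.1073 0.1144] -> [ 0.0255 -0.0005  0.043 ]
[0.494  0.1077 0.0975] -> [ 0.0298 -0.0005  0.06  ]
[0.4925 0.1079 0.0858] -> [ 0.0312 -0.0005  0.0716]
[0.4922 0.1079 0.0765] -> [ 0.0315 -0.0005  0.0809]
```

View pics/side6c.png

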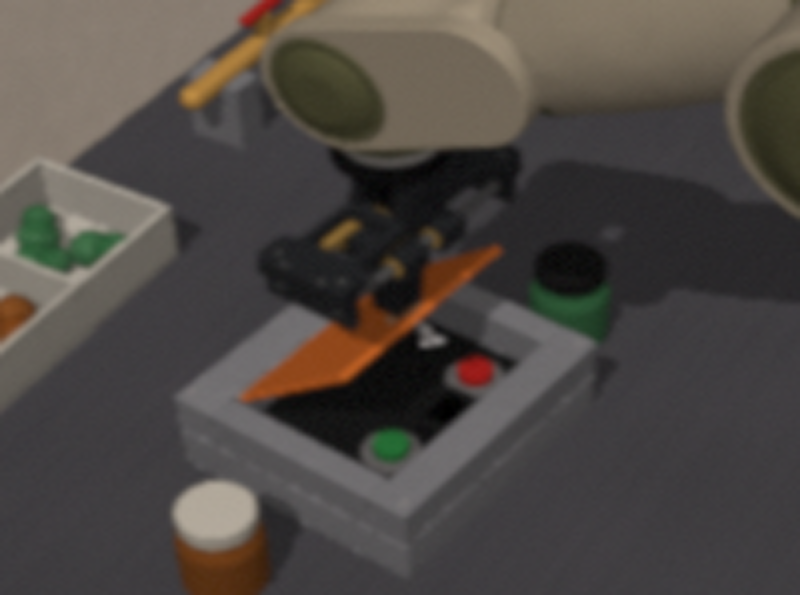

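The cover is following the fingers, about 40° from shut. I continue down.

Call:
{"op": "play_rows", "data": {
  "motion": "255 0.0065 0 0.007 0;255 0.011 0 0.014 0;255 0.0155 0 0.021 0;255 0.0195 0 0.029 0;255 0.0235 0 0.038 0;255 0.0265 0 0.047 0;255 0.029 0 0.056 0;255 0.0305 0 0.064 0;255 0.0312 0 0.071 0;255 0.0315 0 0.076 0"
}}

```text
clock: 10.7
tool_pos: [0.4924, 0.1083, 0.081]
orientation: [-0.154, -3.134, -0.001]
contact_force: [2.7, -0.2, 5.0]
width: 0.0006
```

Call:
{"op": "play_rows", "data": {
  "motion": "255 0 0 0.002 0;255 0 0 0.004 0;255 0 0 0.006 0;255 0 0 0.0075 0;255 0 0 0.0075 0"
}}

```text
clock: 11.2
tool_pos: [0.4923, 0.1084, 0.0734]
orientation: [-0.154, -3.134, -0.0]
contact_force: [1.0, 1.1, 2.4]
width: 0.0001
```

Call:
{"op": "play_rows", "data": {
  "motion": "255 0 0 0.001 0;255 0 0 0.002 0;255 0 0 0.0025 0;255 0 0 0.0025 0"
}}

```text
clock: 11.6
tool_pos: [0.4925, 0.1084, 0.0728]
orientation: [-0.153, -3.135, -0.0]
contact_force: [-8.0, -1.2, 24.0]
width: 0.0004
```

At the stop with 24 N. I release gently straight up, then clear the view.

Call:
{"op": "play_rows", "data": {
  "motion": "255 0 0 -0.006 0;255 0 0 -0.014 0;255 0 0 -0.03 0;255 0 0 -0.06 0;255 0.03 0 -0.1 0;255 0.08 0 -0.15 0;255 0.13 0 -0.18 0;255 0.13 0 -0.18 0;255 0.13 0 -0.18 0;255 0.13 0 -0.18 0"
}}

```text
clock: 12.6
tool_pos: [0.3637, 0.121, 0.253]
orientation: [-0.153, -3.135, -0.0]
contact_force: [-0.6, -0.3, -0.4]
width: 0.0002
```

Call:
{"op": "play_rows", "data": {
  "motion": "255 0 0 0 0;255 0 0 0 0;255 0 0 0 0;255 0 0 0 0;255 0 0 0 0;255 0 0 0 0;255 0 0 0 0;255 0 0 0 0"
}}

```text
clock: 13.4
tool_pos: [0.3637, 0.121, 0.253]
orientation: [-0.153, -3.135, -0.0]
contact_force: [-1.2, -0.7, -0.3]
width: 0.0002
```

Run:
```python
from h import *
t=grab('top','top7')
f=grab('side','side7'); cv2.imwrite('pics/side7c.png',cv2.resize(f['img'][150:320,200:400],None,fx=4,fy=3.5,interpolation=cv2.INTER_CUBIC)[:600])
for n,g in (('top',t),('side',f)):
    C=cloud(g); q=C[...,:2]-C0; a=q@EX; b=q@EY
    for nm,lo,hi in (('front strip',-.064,-.045),('hinge strip',.03,.055),('box rim front',-.095,-.075)):
        m=(a>lo)&(a<hi)&(abs(b)<.075)&(C[...,2]<.12)&(C[...,2]>.03); print(n,nm,m.sum(),np.median(C[...,2][m]).round(4), np.percentile(C[...,2][m],[5,95]).round(4))
# bystander movement
d=[np.load('pics/top0.npz'),np.load('pics/side0.npz')]
for old,new,n in ((d[0],t,'top'),(d[1],f,'side')):
    df=cv2.absdiff(old['img'],new['img']).max(2); 
    for nm,p in dict(amber=(217,223),green=(338,251),mug=(472,208),jacks=(485,292),wood=(172,280),pw=(162,194)).items():
        if n=='top': print(nm,df[p[1]-12:p[1]+13,p[0]-12:p[0]+13].max(),df[p[1]-12:p[1]+13,p[0]-12:p[0]+13].mean().round(2))
plan()
```

```text
top front strip 365 0.0813 [0.0774 0.0859]
top hinge strip 472 0.0805 [0.0771 0.0851]
top box rim front 386 0.0802 [0.0765 0.084 ]
side front strip 309 0.0805 [0.0746 0.0847]
side hinge strip 353 0.0797 [0.076  0.0839]
side box rim front 309 0.0795 [0.0761 0.0832]
amber 6 1.56
green 7 2.28
mug 7 2.11
jacks 85 30.07
wood 7 2.16
pw 8 2.2
t 13.5 tcp [0.3637 0.121  0.253 ] local -0.1742 0.0005 yaw 174.42 turn 0.02 tilt 0.14 F [ 0.18  0.   -0.55] q [ 0.01 -0.02  1.85  0.    1.31 -1.46]
```

View pics/side7c.png

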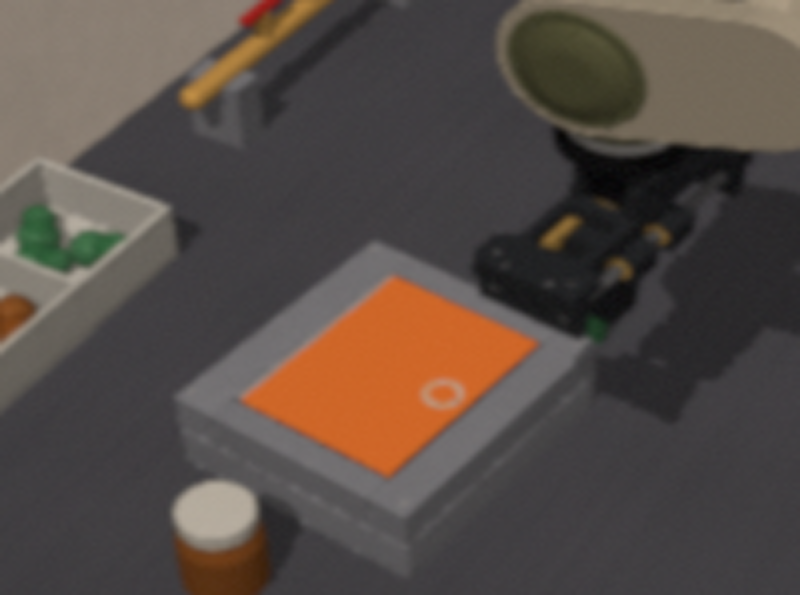

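View pics/top7.png

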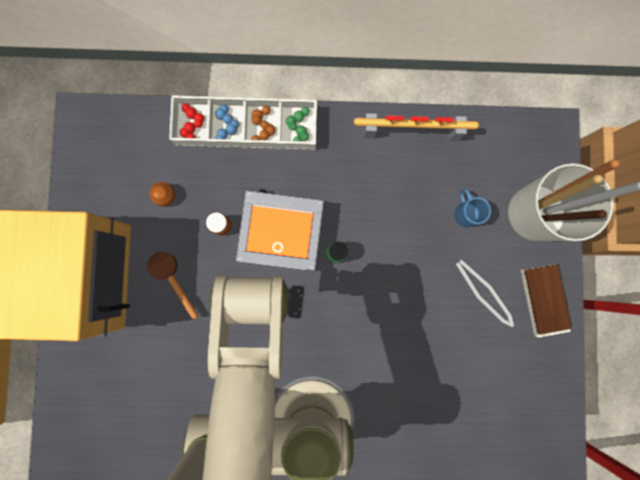

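The cover is shut and flush: depth reads 0.081 m against 0.080 m at the rim. The bystanders stand where they were. The jacks' image difference comes from the arm's shadow having moved off them; their outline at (485,292) px is unchanged. I hand the job in.

```bash
python3 -c "
from plant import robot; print(robot.close_job())"
```

```text
the job is handed in; nothing more can be done
None
```

The kiln start sequence was done in the order asked, and the job was handed in at about 13.5 s of the 51 s allowed.

- **Opening:** I pressed the cover to its stop at the ring mark (14 N), and it swung fully open.
- **Start button:** I pushed the green button in to its hard stop (22 N, fingertip at about 58 mm) and released it. The red button was never touched.
- **Closing:** I swung the cover down from behind to its stop (24 N, against the under 8 N needed to reach it) and released it.

**Last checks:**
- The cover stayed shut for more than 1.5 s after release.
- Its front strip read about 81 mm in both views and the box rim about 80 mm, so it is flush within the measuring error.
- The two jars, mug, wooden cup and paperweight showed no change in the top view.
- The pixel check did flag the jacks. The picture shows their outline in the same place, so I put that down to the arm's shadow having moved off them.
- The arm was clear of everything, with the wrist force near zero.
- I had no direct reading of the button or latch joints. Full button travel and latching are judged from height, force and the pictures.

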